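Set the injection timer to the red mark

TASK

Set the injection timer on the bench: with a fingertip in the notch of its black dial, push the dial round, either way, until the dial's white index line lines up with the red mark on the scale collar. Only then press the green button fully in to store the setting, let it spring back, and leave the dial at the red mark. Nothing needs picking up: leave the moulds, pot and tools around it where they are.

Things in the scene. Friction and masses are not known exactly. Their poses are not given: they have to be found in the camera images.
- timer: the injection timer: a grey box fixed to the bench, 176 mm (x) x 250 mm (y) and 40 mm high, with a black dial, a scale collar and a green button on top. Origin on the bench, straight below the dial's axis; x points along the box's short side, away from the robot, z up
- dial_centre (a point): centre of the top face of the dial, on its upright axis, 62 mm above the bench. The dial is a black disc 120 mm in diameter, 21 mm thick (a steel hub cap 22 mm wide stands 2 mm higher). A fixed aluminium scale collar surrounds it: radii 62.5 to 81 mm, top 56 mm above the bench, a black line every 15 degrees
- index_tip (a point): outer end of the white index line (3 mm wide) on the dial's top, 62 mm from the dial axis, at the height of the dial's top; it turns with the dial
- notch (a point): on the midline of the dial's finger notch, 36 mm from the dial axis, at the dial's top; turns with the dial, exactly opposite the index line. The notch is 50 mm wide with parallel sides, runs from 12 mm off the axis out to the dial's edge, open from above; its floor is the box, 22 mm below the dial's top. A fingertip in it pushes a side wall to turn the dial
- red_tip (a point): inner end of the red mark (6 mm wide, 15 mm long, 2 mm high, lying on the scale collar, fixed), 62 mm from the dial axis, given at the height of the dial's top. The setting is right when index_tip coincides with it
- dial (a joint): turn of the dial in rad, anticlockwise from above positive; 0 when the index line points along the timer's +x. It turns endlessly both ways (values 2 pi apart are the same setting), with a light friction of 0.08 N m (about 2 N at the notch), and stays where it is left
- set_button_top (a point): centre of the top of the green push button, 32 mm in diameter, on the timer box 118 mm from the dial axis on the box's right-hand (-y) side; 62 mm above the bench, in a round black housing 48 mm wide and 10 mm lower; pressed straight down, travel 6 mm, about 5 N when fully in; it springs back
- set_button (a joint): travel of the green button in m, 0 out, 0.006 fully in
- pink_mould_a: pink rubber mould block 80 x 57 x 23 mm, loose; origin at centre of underside
- pink_mould_b: pink rubber mould block 82 x 55 x 28 mm, loose; origin at centre of underside
- white_pot: white round pot, 71 mm diameter, 45 mm high, loose; origin at centre of underside
- open_mould: opened mould half, cream with a dark pink face, 86 x 66 x 24 mm, loose; origin at centre of underside
- tweezers: steel tweezers 122 x 12 x 10 mm, loose; origin at centre of underside
- scalpel: hand tool 142 x 10 x 5 mm, loose; origin at centre of underside

How it is judged (in metres and radians):
On the way, in this order (a step that is already met when the one before it is completed fails the run):
1. the white index line is turned to the red mark and the dial is at rest (distance between index_tip and red_tip below 0.004 m and velocity of joint dial between -0.1 and 0.1 rad/s), for 0.2 s.
2. the green button is pressed fully in (value of joint set_button above 0.0045 m), for 0.05 s.
At the end, for the whole second after the job is handed in: The outer end of the white index line is within 4 mm of the inner end of the red mark (about 3.7 degrees), the dial is at rest, and the green button, once pressed in at least 4.5 mm, is out again to within 1.5 mm (all of step 1 and value of joint set_button below 0.0015 m); the robot touches nothing.
It fails at once if the green button is pressed (2.5 mm or more) while the index line is more than 4 mm off the red mark (value of joint set_button above 0.0025 m and not (distance between index_tip and red_tip below 0.004 m)).
It fails at once if a mould, the pot or a tool is moved or lifted by more than 15 mm (distance of any of pink_mould_a, pink_mould_b, white_pot, open_mould, tweezers, scalpel from where it was at the start of the episode above 0.015 m).
It also fails if it takes over 54 s, if anything falls off the work surface, if the arm or the gripper's body presses on something with over 40 N, if the wrist force passes 120 N, or if a joint passes its speed limit or range.

ROBOT

A 7-joint arm with a two-finger parallel gripper is mounted at the origin on a cart in front of the work surface, level with it; the furniture and walls round the work are solid. World frame = base frame: x ahead of the robot, y to its left, z up, the work surface at z = 0. Lengths are in mm, angles in degrees, forces in N, time in s.
With the tool pointing down it reaches from about 425 to 875 mm from the base axis. Payload 4.7 kg.
Tool frame: the origin (TCP) lies midway between the tips of the shut fingers; the grasp point (between the pads) lies arm.tcp_to_grasp behind it (arm.tcp_to_grasp is the distance from the TCP to the grasp point, in mm); z points along the fingers, y is the direction in which the jaws open and shut (so a half turn about z gives the same grasp; the last joint's range is limited). The gripper opens to 85 mm and grips with 20 to 120 N. Pads are 22 mm wide; open, the fingers measure 114 mm over their backs; the gripper's body (76 mm by 85 mm) begins 54 mm behind the grasp point. The pads swing forward as they close: fully open they stand 13 mm farther back than shut.
Start: joints at [-67.26, 18.392, -4.016, 83.108, 1.295, 78.541, -3.26], TCP at [242.815, 602.964, 231.349] pointing down, gripper open.
Joint ranges: [-163.93, 163.93], [-17.29, 119.83], [-79.2, 71.16], [3.27, 140.29], [-89.18, 269.18], [5.43, 117.66], [-154.24, 154.24]. Speed limits (degrees/s): [147.25, 147.25, 180, 180, 180, 180, 180].

INTERFACE

Orientations are given as [roll, pitch, yaw] about the fixed x, y, z axes, in that order (R = Rz(yaw) Ry(pitch) Rx(roll)).
In Python, from rig import arm gives the robot as it stands.
- The arm moves only by the tool servo_tool, never from a script. Its argument "rows" is text: rows parted by semicolons, each of 7 numbers parted by spaces: the turn, a rotation vector about the tool's x, y, z in rad, then the shift along the tool's x, y, z in m, then the gripper command: -1 is shut, 1 is fully open, values between are in proportion. In form: ax ay az tx ty tz grip; .... A call has 1 to 20 rows; each row is the pose to reach, as a shift and turn from the pose measured when the call began, along the tool's axes at that moment; what a row does not reach only later rows make up. A row lasts 1/10 s, in which the tool goes at most 50 mm and 8.59 degrees, less where a joint would pass 70% of its speed; a pose out of reach is approached as far as the arm can. A call with a gripper value outside its range is refused whole. The fingers move at their own pace and stop on an object; "newtons" is the grip in N (left out, the last holds). Time passes only in rows, so rows that repeat a pose let the fingers close. It gives the time, the measured TCP pose, the force and the opening at its end, in the units of the state.
- arm.read_state(): the state, without advancing time (a new reading comes with each control period).
- arm.grab_frame(name): name is "side" or "top" or "wrist"; returns (picture, depth): 420x560x3 uint8, red, green, blue; 420x560 float32, mm along the optical axis (not along the pixel's ray), 0 where there is no reading.
- arm.get_calibration(name): a dict with "fx", "fy", "cx", "cy" (pixels), "cam_to_world" (4x4, takes a point from camera to world coordinates); the wrist camera has in their place "mount" (4x4, takes a point from camera to tool coordinates, whose origin is the TCP and whose axes are the flange's). Camera axes: x right, y down, z forward; pixel columns grow to the right and rows downward; lengths in mm; the calibration is good to about 2 mm. The wrist camera is an equidistant fisheye: a pixel r from the principal point sees the ray r / f radians off the axis. A picture is of the moment at which its call begins: read the wrist's pose just before it. get_calibration takes no time and is no camera call.
- arm.sign_off(): hands the job in, once; it reports no verdict.
Trained networks look in the newest picture that a camera, given by its name, has taken for a name from the list of things; names that differ only in an ending like _2 or _b are one class to them, and where a whole thing is asked for, a point or a joint stands for the part that bears it (a point fixed in the world has none). Each returns a list of dicts, best first, with "conf" (0 to 1); they miss things now and then, are a little off and sometimes report something else, mostly with a low value. They report only what shows in the picture. A call takes as long as a camera call.
- arm.boxes_of(camera, query): "centre" ([x, y, z] in mm, in world coordinates, good to about 4 mm: the middle of the surface that is visible of it).
- arm.place_of(camera, query): "centre" ([x, y, z] in mm, in world coordinates, good to about 4 mm: a listed point, or the origin of a listed thing).
The state is a dict: "time": time; "qpos": joint angles; "joint_vel": joint speeds; "effort": joint torques, N m; "tool_pos": TCP position; "ee_rot": TCP orientation; "force": force on the tool from outside, world axes, zero at the start; "moment": the same for the moment, N m; "width": opening from 0.0 (shut) to 1.0 (fully open).
Only numpy, scipy, OpenCV 4.12 (cv2) and the standard library are available. Lean on these libraries where they do the work, as an engineer would, in place of code of your own. Each camera call takes 0.05 s, during which the arm holds its last target.

## Working session

There is one attempt and no reset: what is moved stays moved. The work goes in short steps, Python scripts to look and compute and a tool call to move; the robot and the scene stay as the last step left them, time stands still between calls to the robot, and variables do not carry over. Pictures are saved under pics/ and viewed, and the job is handed in when it is done.

Besides the shell and the picture viewer there is one more tool, called after "Request:" as name(argument=value, ...) on one line, values as JSON. servo_tool: Moves the arm, as the interface text tells. Its arguments: {"type":"object","properties":{"rows":{"type":"string"},"newtons":{"type":"number"}},"required":["rows"]}

```bash
mkdir -p pics; ls
python3 - <<'E'
from rig import arm
import cv2
s=arm.read_state();print(s['time'],s['tool_pos'],s['ee_rot'],s['width'],arm.tcp_to_grasp)
for c in ['top','side']:
    p,d=arm.grab_frame(c); cv2.imwrite(f'pics/{c}0.png',p[:,:,::-1])
    for q in ['dial_centre','index_tip','notch','red_tip','set_button_top','timer']:
        r=arm.place_of(c,q); print(c,q,[(x['conf'],[round(v) for v in x['centre']]) for x in r[:2]])
E
```

```text
pics
0.0 [242.61388049 602.43044646 230.23068349] [-1.79891024e+02  5.87518891e-03  1.58071569e+02] 1.000951017009433 18.700000000000003
top dial_centre [(0.97, [557, 78, 64])]
top index_tip [(0.7, [545, 136, 63])]
top notch [(0.77, [558, 44, 64])]
top red_tip []
top set_button_top [(0.51, [462, -379, 0]), (0.44, [588, -37, 55])]
top timer [(0.84, [556, 81, -2])]
side dial_centre [(0.76, [548, 74, 62])]
side index_tip [(0.77, [544, 135, 62])]
side notch [(0.88, [559, 41, 62]), (0.72, [454, -378, -3])]
side red_tip []
side set_button_top [(0.54, [587, -34, 66]), (0.32, [547, 138, 59])]
side timer [(0.65, [553, 79, 2])]
```

View pics/top0.png

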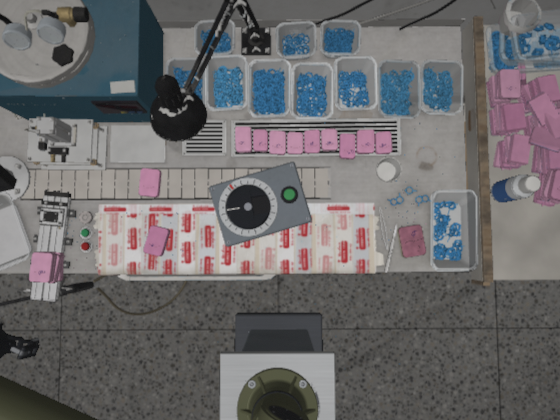

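View pics/side0.png

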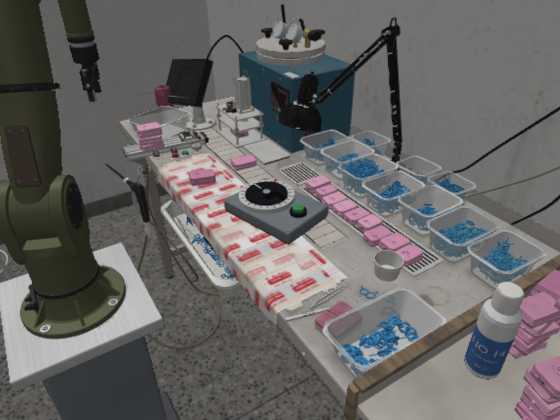

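```bash
cat > h.py <<'E'
import numpy as np
from rig import arm
def unproj(c,u,v,z):
    k=arm.get_calibration(c);T=np.array(k['cam_to_world'])
    d=T[:3,:3]@np.array([(u-k['cx'])/k['fx'],(v-k['cy'])/k['fy'],1]);o=T[:3,3]
    return o+d*(z-o[2])/d[2]
def proj(c,p):
    k=arm.get_calibration(c);T=np.linalg.inv(np.array(k['cam_to_world']))
    q=T[:3,:3]@np.array(p)+T[:3,3]
    return np.array([k['cx']+k['fx']*q[0]/q[2],k['cy']+k['fy']*q[1]/q[2]])
E
python3 - <<'E'
import cv2
from h import *
p=cv2.imread('pics/top0.png')
cv2.imwrite('pics/top0z.png',cv2.resize(p[155:255,200:320],None,fx=6,fy=6,interpolation=cv2.INTER_CUBIC))
p=cv2.imread('pics/side0.png')
cv2.imwrite('pics/side0z.png',cv2.resize(p[165:245,215:335],None,fx=6,fy=6,interpolation=cv2.INTER_CUBIC))
for c in['top','side']: print(proj(c,[556,77,62]),proj(c,[557,44,62]),proj(c,[588,-36,62]))
E
```

```text
[248.08739182 204.51862453] [260.19792596 204.09309206] [289.48908362 192.62585631]
[267.22081312 191.22248703] [273.52532802 196.33092047] [298.63012952 206.31831967]
```

View pics/top0z.png

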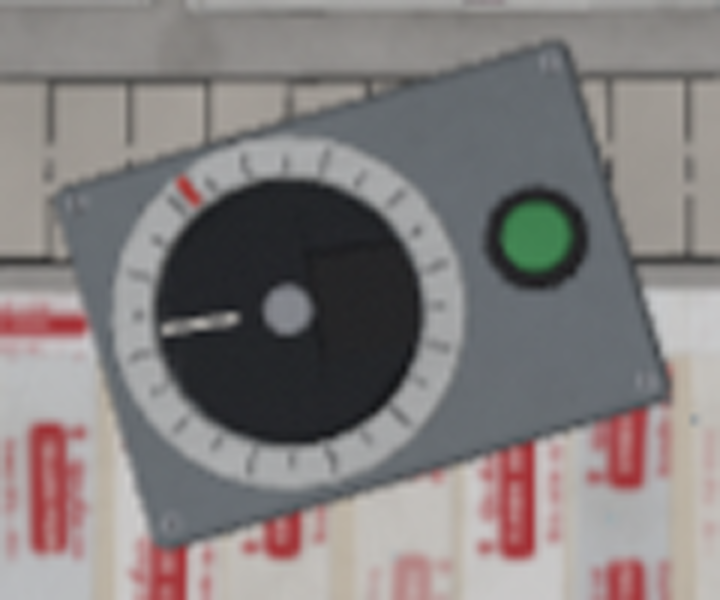

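View pics/side0z.png

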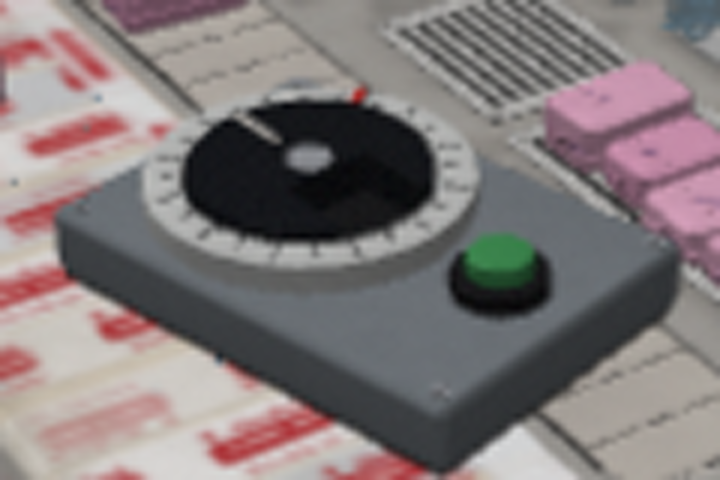

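Run:
```python
from h import *
P=lambda a,b,z:unproj('top',200+(a+.5)/6-.5,155+(b+.5)/6-.5,z)
c=P(288,309,64);print('hub',c)
for n,a,b,z in[('io',163,329,62),('ii',238,317,62),('redin',196,204,58),('redout',180,180,58),('btn',537,237,62)]:
    q=P(a,b,z);d=(q-c)[:2];print(n,q.round(1),np.hypot(*d).round(1),np.degrees(np.arctan2(d[1],d[0])).round(1))
S=lambda a,b,z:unproj('side',215+(a+.5)/6-.5,165+(b+.5)/6-.5,z)
c=S(310,157,64);print('side hub',c)
for n,a,b,z in[('io',235,114,62),('redin',357,100,58),('btn',502,249,62)]:
    q=S(a,b,z);d=(q-c)[:2];print(n,q.round(1),np.hypot(*d).round(1),np.degrees(np.arctan2(d[1],d[0])).round(1))
print(arm.get_calibration('wrist'))
```

```text
hub [551.5802428   78.24604168  64.        ]
io [542.9 135.1  62. ] 57.5 98.7
ii [548.2 101.1  62. ] 23.1 98.4
redin [600.3 120.7  58. ] 64.6 41.0
redout [611.4 128.   58. ] 77.8 39.8
btn [584.  -34.9  62. ] 117.7 -74.0
side hub [553.37099666  77.91012985  64.        ]
io [544.4 135.1  62. ] 57.9 98.9
redin [605.2 119.9  58. ] 66.7 39.0
btn [587.8 -34.5  62. ] 117.5 -73.0
{'fx': 325.19226210127806, 'fy': 325.19226210127806, 'cx': 274.67454884419675, 'cy': 211.29903046068517, 'mount': array([[ 9.05154659e-04, -9.51133537e-01, -3.08778521e-01,
         7.81713097e+01],
       [ 9.99999501e-01,  9.91268611e-04, -1.22011767e-04,
        -9.58791769e-01],
       [ 4.22131939e-04, -3.08778256e-01,  9.51133960e-01,
        -1.41339668e+02],
       [ 0.00000000e+00,  0.00000000e+00,  0.00000000e+00,
         1.00000000e+00]])}
```

Request:
servo_tool(rows="0 0 0.1 -0.04 -0.03 0.005 -1;0 0 0.2 -0.08 -0.065 0.01 -1;0 0 0.35 -0.12 -0.1 0.02 -1;0 0 0.5 -0.16 -0.13 0.03 -1;0 0 0.6 -0.2 -0.16 0.035 -1;0 0 0.7 -0.24 -0.19 0.04 -1;0 0 0.8 -0.28 -0.225 0.05 -1;0 0 0.9 -0.32 -0.257 0.06 -1;0 0 1.0 -0.36 -0.289 0.07 -1;0 0 1.1 -0.4 -0.32 0.08 -1;0 0 1.1 -0.43 -0.345 0.09 -1;0 0 1.1 -0.46 -0.37 0.1 -1;0 0 1.1 -0.485 -0.39 0.105 -1;0 0 1.1 -0.498 -0.4 0.11 -1;0 0 1.1 -0.503 -0.403 0.11 -1;0 0 1.1 -0.503 -0.403 0.11 -1;0 0 1.1 -0.503 -0.403 0.11 -1")

```text
time: 2.4
tool_pos: [558.7, 42.9, 121.6]
ee_rot: [180.0, -0.1, 95.1]
force: [0.2, 0.6, 0.8]
width: -0.001
```

Run:
```python
from h import *
import cv2
s=arm.read_state();print(s['time'],s['tool_pos'],s['ee_rot'],s['width'],s['force'])
for c in ['wrist','side','top']:
    p,d=arm.grab_frame(c); p=p[:,:,::-1]
    cv2.imwrite(f'pics/{c}1.png',p)
    if c=='wrist': np.savez('w1.npz',pos=s['tool_pos'],rot=s['ee_rot'])
for q in ['dial_centre','index_tip','notch','red_tip','set_button_top']:
    r=arm.place_of('wrist',q); print(q,[(x['conf'],[round(v) for v in x['centre']]) for x in r[:2]])
```

```text
2.4 [558.70147337  42.90168581 121.61645621] [ 1.7998570e+02 -5.8915998e-02  9.5145829e+01] -0.0007071450327253747 [0.20756959 0.62218981 0.80927748]
dial_centre [(0.61, [552, 76, 62])]
index_tip [(0.57, [540, 141, 63])]
notch []
red_tip [(0.74, [599, 116, 62])]
set_button_top []
```

View pics/wrist1.png

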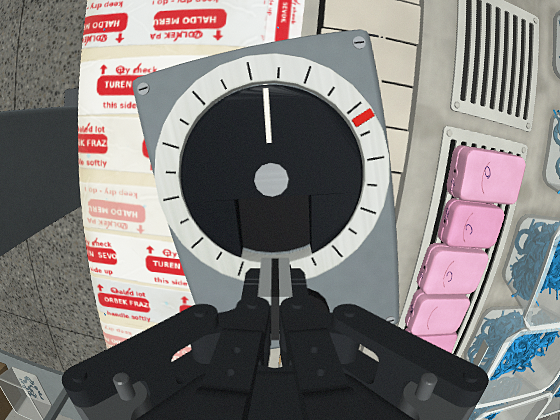

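View pics/side1.png

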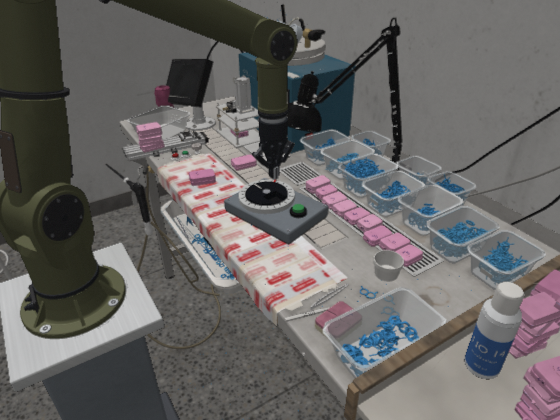

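View pics/top1.png

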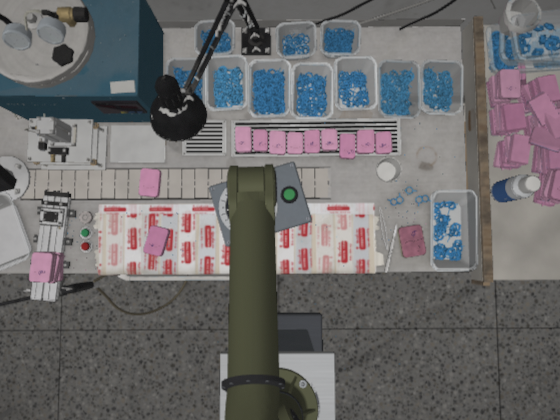

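```bash
cat >> h.py <<'E'
from scipy.spatial.transform import Rotation as Ro
def wun(pos,rot,u,v,z):
    k=arm.get_calibration('wrist');M=np.array(k['mount'])
    x=np.array([u-k['cx'],v-k['cy']]);r=np.hypot(*x);t=r/k['fx']
    d=np.array([*(x/max(r,1e-9)*np.sin(t)),np.cos(t)])
    R=Ro.from_euler('xyz',rot,degrees=True).as_matrix()
    o=R@M[:3,3]+np.array(pos);d=R@M[:3,:3]@d
    return o+d*(z-o[2])/d[2]
def rep(pos,rot,pts,hub):
    c=wun(pos,rot,*hub,64);print('hub',c.round(1))
    for n,(u,v,z) in pts.items():
        q=wun(pos,rot,u,v,z);e=(q-c)[:2];print(n,q.round(1),np.hypot(*e).round(1),np.degrees(np.arctan2(e[1],e[0])).round(1))
E
python3 - <<'E'
from h import *
s=np.load('w1.npz')
rep(s['pos'],s['rot'],dict(io=(267,88,62),ii=(268.5,142,62),redin=(356,122,58),redout=(372,113,58),nlt=(238,200,62),nrt=(311,197,62),nl2=(240,240,62),nr2=(312,240,62)),(271,180))
E
```

```text
hub [553.8  76.4  64. ]
io [546.3 133.1  62. ] 57.2 97.5
ii [550.2  99.9  62. ] 23.7 98.8
redin [604.3 118.3  58. ] 65.5 39.7
redout [614.1 125.6  58. ] 77.8 39.2
nlt [533.8  61.   62. ] 25.3 -142.4
nrt [580.5  67.2  62. ] 28.2 -19.0
nl2 [536.6  33.1  62. ] 46.6 -111.7
nr2 [584.9  37.5  62. ] 49.8 -51.4
```

Request:
servo_tool(rows="0 0 0 0 0 0.02 -1;0 0 0 0 0 0.04 -1;0 0 0 0 0 0.055 -1;0 0 0 0 0 0.065 -1;0 0 0 0 0 0.072 -1;0 0 0 0 0 0.072 -1;0 0 0 0 0 0.072 -1")

```text
time: 3.5
tool_pos: [559.3, 41.7, 49.9]
ee_rot: [179.9, -0.0, 95.1]
force: [-0.3, 0.5, 0.7]
width: 0.004
```

```bash
cat > arc.py <<'E'
import numpy as np,sys
def arc(C,L,ths):
    C=np.array(C);L=np.array(L)
    for t in ths:
        a=np.radians(t);R=np.array([[np.cos(a),-np.sin(a)],[np.sin(a),np.cos(a)]])
        p=C+R@(L-C);print(t,f'0 0 {a:.3f} {p[0]/1000:.4f} {p[1]/1000:.4f} 0 -1;')
E
python3 -c "
from arc import *
arc((36,-2.8),(0,-9),[3,6,10,14,18,22,26,30,34,38,41,44,46,48])"
```

```text
3 0 0 0.052 0.0004 -0.0109 0 -1;
6 0 0 0.105 0.0008 -0.0127 0 -1;
10 0 0 0.175 0.0016 -0.0152 0 -1;
14 0 0 0.244 0.0026 -0.0175 0 -1;
18 0 0 0.314 0.0037 -0.0198 0 -1;
22 0 0 0.384 0.0049 -0.0220 0 -1;
26 0 0 0.454 0.0064 -0.0242 0 -1;
30 0 0 0.524 0.0079 -0.0262 0 -1;
34 0 0 0.593 0.0096 -0.0281 0 -1;
38 0 0 0.663 0.0114 -0.0298 0 -1;
41 0 0 0.716 0.0129 -0.0311 0 -1;
44 0 0 0.768 0.0144 -0.0323 0 -1;
46 0 0 0.803 0.0155 -0.0330 0 -1;
48 0 0 0.838 0.0165 -0.0337 0 -1;
```

Request:
servo_tool(rows="0 0 0 0 -0.003 0 -1;0 0 0 0 -0.006 0 -1;0 0 0 0 -0.009 0 -1;0 0 0.052 0.0004 -0.0109 0 -1;0 0 0.105 0.0008 -0.0127 0 -1;0 0 0.175 0.0016 -0.0152 0 -1;0 0 0.244 0.0026 -0.0175 0 -1;0 0 0.314 0.0037 -0.0198 0 -1;0 0 0.384 0.0049 -0.0220 0 -1;0 0 0.454 0.0064 -0.0242 0 -1;0 0 0.524 0.0079 -0.0262 0 -1;0 0 0.593 0.0096 -0.0281 0 -1;0 0 0.663 0.0114 -0.0298 0 -1;0 0 0.716 0.0129 -0.0311 0 -1;0 0 0.768 0.0144 -0.0323 0 -1;0 0 0.803 0.0155 -0.033 0 -1;0 0 0.838 0.0165 -0.0337 0 -1;0 0 0.838 0.0165 -0.0337 0 -1;0 0 0.838 0.0165 -0.0337 0 -1")

```text
time: 5.4
tool_pos: [524.4, 54.8, 50.2]
ee_rot: [179.9, -0.1, 47.1]
force: [0.4, -0.9, 0.1]
width: 0.0
```

```bash
cat > look.py <<'E'
from h import *
import cv2,sys
n=sys.argv[1]
s=arm.read_state();print(s['time'],s['tool_pos'].round(1),s['ee_rot'].round(1),s['force'].round(1),s['qpos'].round(0))
p,d=arm.grab_frame('wrist');cv2.imwrite(f'pics/wrist{n}.png',p[:,:,::-1])
np.savez(f'w{n}.npz',pos=s['tool_pos'],rot=s['ee_rot'])
E
python3 look.py 2
```

```text
5.4 [524.4  54.8  50.2] [ 1.799e+02 -1.000e-01  4.710e+01] [ 0.4 -0.9  0.1] [-38.  15.  33. 113. -10.  55. -44.]
```

View pics/wrist2.png

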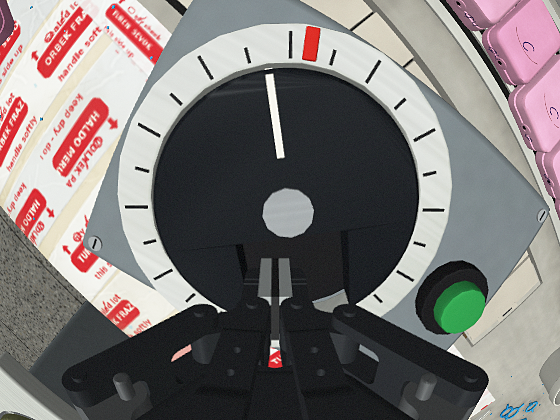

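Run:
```python
from h import *
s=np.load('w2.npz')
rep(s['pos'],s['rot'],dict(io=(268.5,72,62),ii=(281,158,62),redin=(310.5,62,58),redout=(313,28,58),btn=(462,307,62)),(288,212))
```

```text
hub [554.5  77.1  64. ]
io [587.2 124.   62. ] 57.2 55.1
ii [567.3  95.4  62. ] 22.3 54.8
redin [602.8 116.1  58. ] 62.2 38.9
redout [613.6 126.2  58. ] 76.8 39.7
btn [588.1 -30.2  62. ] 112.5 -72.6
```

```bash
python3 -c "
from arc import *
arc((36.2,6.1),(0,0),[2,4,6,8,10,12,13,14,15,16])"
```

```text
2 0 0 0.035 0.0002 -0.0013 0 -1;
4 0 0 0.070 0.0005 -0.0025 0 -1;
6 0 0 0.105 0.0008 -0.0038 0 -1;
8 0 0 0.140 0.0012 -0.0050 0 -1;
10 0 0 0.175 0.0016 -0.0062 0 -1;
12 0 0 0.209 0.0021 -0.0074 0 -1;
13 0 0 0.227 0.0023 -0.0080 0 -1;
14 0 0 0.244 0.0026 -0.0086 0 -1;
15 0 0 0.262 0.0028 -0.0092 0 -1;
16 0 0 0.279 0.0031 -0.0097 0 -1;
```

Request:
servo_tool(rows="0 0 0.035 0.0002 -0.0013 0 -1;0 0 0.07 0.0005 -0.0025 0 -1;0 0 0.105 0.0008 -0.0038 0 -1;0 0 0.14 0.0012 -0.005 0 -1;0 0 0.175 0.0016 -0.0062 0 -1;0 0 0.209 0.0021 -0.0074 0 -1;0 0 0.227 0.0023 -0.008 0 -1;0 0 0.244 0.0026 -0.0086 0 -1;0 0 0.244 0.0026 -0.0086 0 -1;0 0 0.244 0.0026 -0.0086 0 -1")

```text
time: 6.45
tool_pos: [519.9, 62.6, 50.1]
ee_rot: [180.0, -0.1, 33.1]
force: [0.2, -1.6, 0.4]
width: -0.003
```

```bash
python3 look.py 3
```

```text
6.45 [519.9  62.6  50.1] [ 1.80e+02 -1.00e-01  3.31e+01] [ 0.2 -1.6  0.4] [-41.  14.  35. 114. -10.  55. -58.]
```

View pics/wrist3.png

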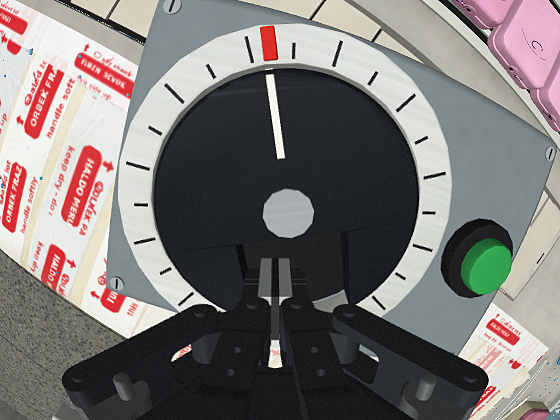

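Run:
```python
from h import *
import cv2
s=np.load('w3.npz')
p=cv2.imread('pics/wrist3.png').astype(int)
def cen(m):
    v,u=np.nonzero(m);return u.mean(),v.mean(),len(u)
red=(p[...,2]>180)&(p[...,1]<80)&(p[...,0]<80);red[70:]=0;red[:,:230]=0;red[:,300:]=0
wh=(p.min(2)>150);wh[:78]=0;wh[160:]=0;wh[:,:255]=0;wh[:,290:]=0
r=cen(red);w=cen(wh);print(r,w)
grey=(p.min(2)>120);grey[:180]=0;grey[245:]=0;grey[:,:255]=0;grey[:,322:]=0
h=cen(grey);print(h)
rep(s['pos'],s['rot'],dict(red=(*r[:2],58),idx=(*w[:2],62),i1=(269.5,77,62),ii=(281,157,62),btn=(489,268,62)),h[:2])
cv2.imwrite('pics/w3z.png',cv2.resize(p[20:250,220:350].astype(np.uint8),None,fx=2.6,fy=2.6,interpolation=cv2.INTER_CUBIC))
```

```text
(np.float64(268.1814058956916), np.float64(42.38095238095238), 441) (np.float64(275.11146496815286), np.float64(117.27707006369427), 628)
(np.float64(287.8373056994819), np.float64(213.07409326424872), 1930)
hub [554.3  76.9  64. ]
red [608.5 121.9  58. ] 70.5 39.7
idx [584.  102.6  62. ] 39.3 40.9
i1 [596.3 113.2  62. ] 55.6 40.9
ii [572.   91.9  62. ] 23.2 40.4
btn [587.5 -31.9  62. ] 113.7 -73.0
```

View pics/w3z.png

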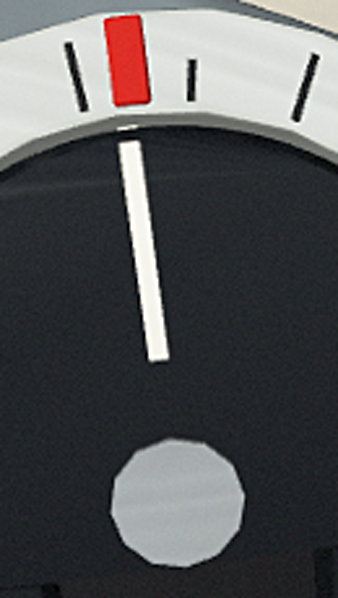

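Request:
servo_tool(rows="0 0 0.01 0.0001 -0.0004 0 -1;0 0 0.02 0.0001 -0.0008 0 -1;0 0 0.02 0.0001 -0.0008 0 -1;0 0 0.02 0.0001 -0.0008 0 -1;0 0 0.02 0.0001 0.002 0 -1;0 0 0.02 0.0001 0.005 0 -1;0 0 0.02 0.0001 0.005 0 -1;0 0 0.02 0.0001 0.005 -0.02 -1;0 0 0.02 0.0001 0.005 -0.045 -1;0 0 0.02 0.0001 0.005 -0.065 -1;0 0 0.02 0.0001 0.005 -0.08 -1;0 0 0.02 0.0001 0.005 -0.08 -1;0 0 0.02 0.0001 0.005 -0.08 -1")

```text
time: 7.8
tool_pos: [522.4, 58.7, 129.8]
ee_rot: [180.0, -0.1, 32.0]
force: [0.1, -0.5, -0.9]
width: -0.003
```

```bash
python3 look.py 4
```

```text
7.8 [522.4  58.7 129.8] [ 1.8e+02 -1.0e-01  3.2e+01] [ 0.1 -0.5 -0.9] [-43.   8.  36. 109.  -5.  64. -62.]
```

View pics/wrist4.png

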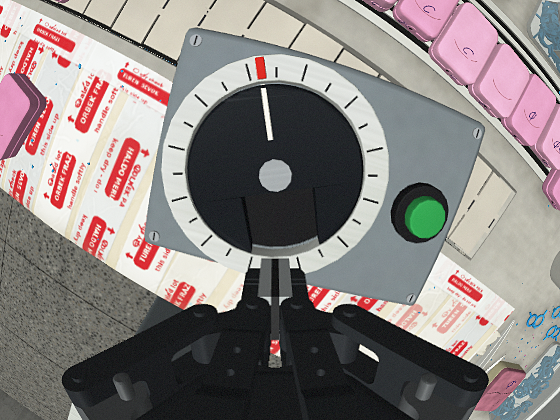

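Run:
```python
from h import *
import cv2
s=np.load('w4.npz')
p=cv2.imread('pics/wrist4.png').astype(int)
def cen(m):
    v,u=np.nonzero(m);return u.mean(),v.mean(),len(u)
def win(m,a,b,c,d):
    o=np.zeros_like(m);o[a:b,c:d]=m[a:b,c:d];return o
r=cen(win((p[...,2]>180)&(p[...,1]<90)&(p[...,0]<90),50,85,245,280))
w=cen(win(p.min(2)>150,91,145,250,285)); h=cen(win(p.min(2)>120,155,195,255,295))
g=cen(win((p[...,1]>110)&(p[...,2]<90)&(p[...,0]<120),170,250,385,450))
print(r,w,h,g)
rep(s['pos'],s['rot'],dict(red=(*r[:2],58),idx=(*w[:2],62),btn=(*g[:2],60),btntop=(424,217,62)),h[:2])
```

```text
(np.float64(260.08522727272725), np.float64(67.4375), 176) (np.float64(266.600790513834), np.float64(114.76679841897233), 253) (np.float64(274.77450980392155), np.float64(175.03553921568627), 816) (np.float64(424.9244966442953), np.float64(218.0721476510067), 1192)
hub [554.2  76.7  64. ]
red [608.7 121.9  58. ] 70.8 39.7
idx [584.5 101.8  62. ] 39.3 39.6
btn [586.7 -34.3  60. ] 115.7 -73.7
btntop [587.  -31.8  62. ] 113.4 -73.2
```

Request:
servo_tool(rows="0 0 0 0.001 0.02 0 -1;0 0 0 0.002 0.05 0 -1;0 0 0 0.004 0.08 0 -1;0 0 0 0.0047 0.1 0.01 -1;0 0 0 0.0047 0.114 0.025 -1;0 0 0 0.0047 0.114 0.04 -1;0 0 0 0.0047 0.114 0.05 -1;0 0 0 0.0047 0.114 0.054 -1;0 0 0 0.0047 0.114 0.054 -1;0 0 0 0.0047 0.114 0.054 -1")

```text
time: 8.85
tool_pos: [586.5, -34.9, 75.6]
ee_rot: [-180.0, -0.1, 32.1]
force: [-0.1, 0.4, 0.3]
width: -0.0
```

```bash
python3 look.py 5
```

```text
8.85 [586.5 -34.9  75.6] [-1.80e+02 -1.00e-01  3.21e+01] [-0.1  0.4  0.3] [-31.  21.  38. 104. -15.  60. -45.]
```

View pics/wrist5.png

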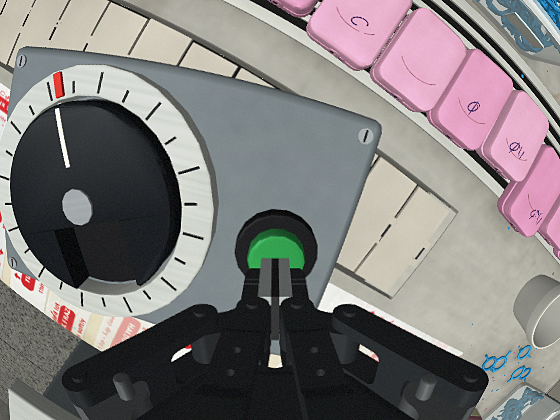

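Request:
servo_tool(rows="0 0 0 0 0 0.006 -1;0 0 0 0 0 0.011 -1;0 0 0 0 0 0.014 -1;0 0 0 0 0 0.016 -1;0 0 0 0 0 0.018 -1;0 0 0 0 0 0.0195 -1;0 0 0 0 0 0.0195 -1;0 0 0 0 0 0.0195 -1;0 0 0 0 0 0.0195 -1")

```text
time: 9.8
tool_pos: [586.6, -34.8, 56.5]
ee_rot: [-180.0, -0.1, 32.1]
force: [-1.9, 1.1, 5.3]
width: 0.001
```

Request:
servo_tool(rows="0 0 0 0 0 0.001 -1;0 0 0 0 0 0.0015 -1;0 0 0 0 0 0.0015 -1;0 0 0 0 0 0.0015 -1")

```text
time: 10.2
tool_pos: [586.7, -34.8, 56.0]
ee_rot: [-179.9, -0.1, 32.0]
force: [-5.4, 1.6, 11.4]
width: -0.001
```

Force jumped to 11 N at 6 mm travel: the button is at its stop. Retreat straight up.

Request:
servo_tool(rows="0 0 0 0 0 -0.004 -1;0 0 0 0 0 -0.01 -1;0 0 0 0 0 -0.03 -1;0 0 0 0 0 -0.06 -1;0 0 0 0 0 -0.09 -1;0 0 0 0 0 -0.11 -1;0 0 0 0 0 -0.11 -1;0 0 0 0 0 -0.11 -1;0 0 0 0 0 -0.11 -1")

```text
time: 11.1
tool_pos: [585.8, -35.0, 164.5]
ee_rot: [-179.9, 0.0, 32.0]
force: [-0.3, 0.6, -0.2]
width: -0.002
```

```bash
python3 look.py 6
python3 - <<'E'
from h import *
import cv2
s=np.load('w6.npz')
for q in ['index_tip','red_tip','set_button_top','dial_centre']:
    r=arm.place_of('wrist',q); print(q,[(x['conf'],[round(v) for v in x['centre']]) for x in r[:2]])
E
```

```text
11.1 [585.8 -35.  164.5] [-179.9    0.    32. ] [-0.3  0.6 -0.2] [-33.  15.  40.  99. -11.  70. -48.]
index_tip [(0.94, [597, 120, 63])]
red_tip [(0.68, [599, 118, 64])]
set_button_top [(0.76, [590, -31, 64]), (0.59, [597, 116, 64])]
dial_centre [(0.94, [553, 78, 62])]
```

View pics/wrist6.png

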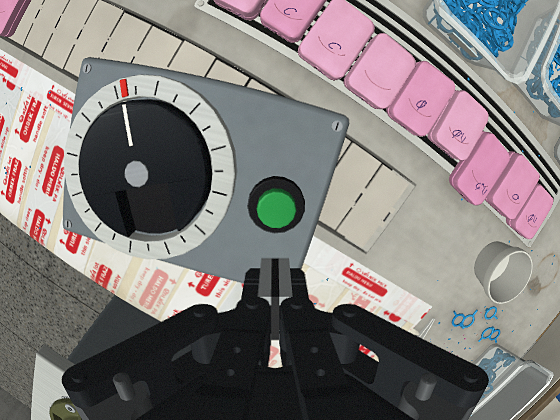

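The picture shows the index line (125,104)–(131,146) pointing at the red mark (124,88), the green button (273,210) back out, and the fingers clear above. Handing in.

```bash
python3 -c "
from rig import arm
print(arm.sign_off())"
```

```text
the job is handed in; nothing more can be done
None
```

I set the timer and handed the job in at about 11 s. No verdict was reported.

- **Dial:** I turned it about 59° clockwise with the shut fingertips in the notch. After backing off, the wrist camera put the index line at 39.6° and the red mark at 39.7°, well inside the 3.7° limit.
- **Button:** I pressed it to its stop, at about 6 mm of travel. The force rose from 5 to 11 N as it bottomed out, and then I lifted straight up.
- **Last checks:** The final picture shows the index line still on the red mark and the button out again, with the gripper about 100 mm clear and no contact force. The trained networks put the two tips about 2–3 mm apart, which is within their 4 mm accuracy.
- **Surroundings:** I moved only over the timer and saw no contact with the moulds, pot or tools, but I did not measure their positions again.

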